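# Put the pantry jars away in the lidded caddy

### The arm

A 7-joint arm with a two-finger parallel gripper is mounted at the origin on the work surface. World frame = base frame: x ahead of the robot, y to its left, z up, the work surface at z = 0. Lengths are in m, angles in rad, forces in N, time in s.
With the tool pointing down it reaches from about 0.425 to 0.875 m from the base axis. Payload 4.7 kg.
Tool frame: the origin (TCP) lies between the finger pads; the fingertips stand 19 mm ahead of it and the grasp point (between the pads) is the TCP (ctrl.tip_extent is the distance from the TCP to the fingertips, in m); z points along the fingers, y is the line along which they close (so a half turn about z gives the same grasp; the last joint's range is limited). The gripper opens to 87 mm and grips with 3 to 60 N. Pads are 19 mm wide; open, the fingers measure 117 mm over their backs; the gripper's body (75 mm by 190 mm) begins 51 mm behind the grasp point.
Start: joints at [1.279, 0.321, -0.07, 1.45, 0.023, 1.371, -0.057], TCP at [0.196, -0.62, 0.242] pointing down, gripper open.
Joint ranges: [-2.86, 2.86], [-0.3, 2.09], [-1.38, 1.24], [0.06, 2.45], [-1.56, 4.7], [0.09, 2.05], [-2.69, 2.69]. Speed limits (rad/s): [2.57, 2.57, 3.14, 3.14, 3.14, 3.14, 3.14].

### API

Orientations are given as a rotation vector (axis times angle).
In Python, from bench import ctrl gives the robot as it stands.
- The arm moves only by the shell command python3 -m crank 'ROWS' [OPENING] [FORCE]. ROWS is JSON, a list of rows, each an object of numbers: "tx", "ty", "tz": the shift along the tool's x, y, z in mm; "turn": the turn about the tool's z in units of 5 degrees (1.0 is 5 degrees). In form: [{"tx": .., "ty": .., "tz": .., "turn": ..}, ...]. A call has 1 to 5 rows; each row is the pose to reach, as a shift and turn from the pose commanded when the call began, along the tool's axes at that moment; what a row does not reach only later rows make up. A row lasts 1/8 s, in which the tool goes at most 62.5 mm and 10.7 degrees, less where a joint would pass 70% of its speed; a pose out of reach is approached as far as the arm can. A call with a gripper value outside its range is refused whole. OPENING is the finger opening in mm, from 0 to 87, set as the call begins (- or left out, the last holds). The fingers move at their own pace and stop on an object; FORCE is the grip in N (left out, the last holds). Time passes only in rows, so rows that repeat a pose let the fingers close. It gives the time, the measured TCP pose, the force, the opening and the grip force at its end, in the units of the state.
- ctrl.get_state(): the state, without advancing time (a new reading comes with each control period).
- ctrl.get_image(name): name is "scene" or "top" or "wrist"; returns (picture, depth): 384x512x3 uint8, red, green, blue; 384x512 float32, m along the optical axis (not along the pixel's ray), 0 where there is no reading.
- ctrl.camera_model(name): a dict with "intrinsics" (3x3 intrinsics, pixels), "origin" and "orientation" of the camera in the world. Camera axes: x right, y down, z forward; pixel columns grow to the right and rows downward; lengths in m; the calibration is good to about 2 mm. A picture is of the moment at which its call begins: read the wrist's pose just before it. camera_model takes no time and is no camera call; for the wrist camera it gives the pose at the moment of the call.
- ctrl.close_job(): hands the job in; it is judged then, once.
Trained networks look in the newest picture that a camera, given by its name, has taken for a name from the list of things; names that differ only in an ending like _2 or _b are one class to them, and where a whole thing is asked for, a point or a joint stands for the part that bears it (a point fixed in the world has none). Each returns a list of dicts, best first, with "confidence" (0 to 1); they miss things now and then, are a little off and sometimes report something else, mostly with a low value. They report only what shows in the picture. A call takes as long as a camera call. They do not tell look-alikes from the thing itself.
- ctrl.recognise(camera, query): "xyz" ([x, y, z] in m, in world coordinates, good to about 4 mm: the middle of the surface that is visible of it).
- ctrl.mark_of(camera, query): "xyz" ([x, y, z] in m, in world coordinates, good to about 4 mm: a listed point, or the origin of a listed thing).
The state is a dict: "time": time; "joint_positions": joint angles; "qd": joint speeds; "joint_torque": joint torques, N m; "position": TCP position; "tool_rot": TCP orientation; "ft_force": force on the tool from outside, world axes, zero at the start; "torque": the same for the moment, N m; "grip_width": opening from 0.0 (shut) to 1.0 (fully open); "grip_force": force on a finger pad.
Only numpy, scipy, OpenCV 4.12 (cv2) and the standard library are available. Lean on these libraries where they do the work, as an engineer would, in place of code of your own. Each camera call takes 0.05 s, during which the arm holds its last target. There are 200 camera calls.

### The job

Put the jars away: swing the caddy's lid right back, stand every loose jar from the worktop upright in a free cell of the caddy, one jar to a cell, and leave the jars that are already in it where they are. Then bring the lid down and press it fully shut until the catch snaps and holds it; leave the bottle, mug and can alone.

Things in the scene. Friction and masses are not known exactly. Their poses are not given: they have to be found in the camera images.
- caddy: White tray fixed to the worktop, 172 mm deep (its x) by 263 mm wide (its y), walls 45 mm high, floor 5 mm thick, divided into two rows of three cells, each 71 by 83 mm inside; dividers 39 mm high, 3 mm thick; front wall 24 mm thick. Origin: centre of its underside; x points from its front (robot side, with the catch) to the hinge at its back, y to its left. Place and yaw vary.
- lid (a joint): Angle (rad) of the clear domed lid (52 mm high): 0 shut, 1.95 at its stop, leaning back. Starts part open. Stiff hinge: it stays where left; it takes 1 to 4 N at the tab. Near 0.11 rad (tab about 20 mm up) its lug meets a sprung roller in the caddy's front wall and stops; about 8 N straight down on the tab snaps it past, and the roller then holds it at 0. Shut, its top is at 97 mm.
- lid_tab (a point): Grip point inside the lid's front tab, a grey block sticking 40 mm out of the lid's front face, 34 mm wide (along the caddy's y), 12 mm thick. The point lies 26 mm out from the lid's front face and 199 mm from the hinge axis; 53 mm above the worktop with the lid shut. Axes turn with the lid: x from tab to hinge, y along the hinge.
- lid_hinge (a point): Middle of the hinge axis at the caddy's back edge, 45 mm above the worktop, 86 mm behind the caddy's centre; the axis runs along the caddy's y and the front of the lid swings up and back about it. Axes turn with the lid.
- cell_1 (a point): Centre of the floor of the front row's left cell (left is the caddy's +y), 5 mm above the worktop. Cell centres are 74 mm apart front to back and 86 mm apart side to side.
- cell_2 (a point): Centre of the floor of the front row's middle cell (left is the caddy's +y), 5 mm above the worktop. Cell centres are 74 mm apart front to back and 86 mm apart side to side.
- cell_3 (a point): Centre of the floor of the front row's right cell (left is the caddy's +y), 5 mm above the worktop. Cell centres are 74 mm apart front to back and 86 mm apart side to side.
- cell_4 (a point): Centre of the floor of the back row's left cell (left is the caddy's +y), 5 mm above the worktop. Cell centres are 74 mm apart front to back and 86 mm apart side to side.
- cell_5 (a point): Centre of the floor of the back row's middle cell (left is the caddy's +y), 5 mm above the worktop. Cell centres are 74 mm apart front to back and 86 mm apart side to side.
- cell_6 (a point): Centre of the floor of the back row's right cell (left is the caddy's +y), 5 mm above the worktop. Cell centres are 74 mm apart front to back and 86 mm apart side to side.
- jar_1: Jar to put away: round glass jar with a flat steel cap, straight-sided, 60 mm diameter, 85 mm tall, about 0.26 kg; origin at the centre of its underside, z up along its axis. Starts standing on the worktop to the right of the caddy; there are three or four of these (None if absent).
- jar_2: Jar to put away: round glass jar with a flat steel cap, straight-sided, 60 mm diameter, 85 mm tall, about 0.26 kg; origin at the centre of its underside, z up along its axis. Starts standing on the worktop to the right of the caddy; there are three or four of these (None if absent).
- jar_3: Jar to put away: round glass jar with a flat steel cap, straight-sided, 60 mm diameter, 85 mm tall, about 0.26 kg; origin at the centre of its underside, z up along its axis. Starts standing on the worktop to the right of the caddy; there are three or four of these (None if absent).
- jar_4: Jar to put away: round glass jar with a flat steel cap, straight-sided, 60 mm diameter, 85 mm tall, about 0.26 kg; origin at the centre of its underside, z up along its axis. Starts standing on the worktop to the right of the caddy; there are three or four of these (None if absent).
- stored_1: Jar already stored: round glass jar with a flat steel cap, straight-sided, 60 mm diameter, 85 mm tall, about 0.26 kg; origin at the centre of its underside, z up along its axis. If present (one or two of the three are) it stands in cell_1 from the start and stays there; None if absent.
- stored_2: Jar already stored: round glass jar with a flat steel cap, straight-sided, 60 mm diameter, 85 mm tall, about 0.26 kg; origin at the centre of its underside, z up along its axis. If present (one or two of the three are) it stands in cell_3 from the start and stays there; None if absent.
- stored_3: Jar already stored: round glass jar with a flat steel cap, straight-sided, 60 mm diameter, 85 mm tall, about 0.26 kg; origin at the centre of its underside, z up along its axis. If present (one or two of the three are) it stands in cell_5 from the start and stays there; None if absent.
- oil_bottle: Tall green oil bottle, 64 mm diameter, 230 mm high, on the worktop left of the caddy; not part of the job. Origin at the centre of its underside.
- mug: White mug with a handle, 82 mm diameter, 95 mm high, beyond the work; not part of the job. Origin at the centre of its underside.
- food_can: Plain food can, 74 mm diameter, 110 mm high (too wide for a cell), far right; not part of the job. Origin at the centre of its underside.
Not all that is in view belongs to the job. What is shaped like the jar_3 but turquoise is not meant. Leave any orange or pink look-alike of the jar_1 alone.

How it is judged:
On the way, in this order (a step that is already met when the one before it is completed fails the run):
1. the lid is swung right back (past 1.5 rad) (value of joint lid above 1.5 rad), for 0.2 s.
2. every jar from the worktop stands in a cell and is let go, with the lid still open (((horizontal distance between jar_1 and cell_1 below 0.02 m and z of jar_1 in the frame of cell_1 between -0.006 and 0.01 m) or (horizontal distance between jar_1 and cell_2 below 0.02 m and z of jar_1 in the frame of cell_2 between -0.006 and 0.01 m) or (horizontal distance between jar_1 and cell_3 below 0.02 m and z of jar_1 in the frame of cell_3 between -0.006 and 0.01 m) or (horizontal distance between jar_1 and cell_4 below 0.02 m and z of jar_1 in the frame of cell_4 between -0.006 and 0.01 m) or (horizontal distance between jar_1 and cell_5 below 0.02 m and z of jar_1 in the frame of cell_5 between -0.006 and 0.01 m) or (horizontal distance between jar_1 and cell_6 below 0.02 m and z of jar_1 in the frame of cell_6 between -0.006 and 0.01 m)) and angle between each of jar_1, jar_2, jar_3, jar_4's own z axis and vertical below 0.15 rad and ((horizontal distance between jar_2 and cell_1 below 0.02 m and z of jar_2 in the frame of cell_1 between -0.006 and 0.01 m) or (horizontal distance between jar_2 and cell_2 below 0.02 m and z of jar_2 in the frame of cell_2 between -0.006 and 0.01 m) or (horizontal distance between jar_2 and cell_3 below 0.02 m and z of jar_2 in the frame of cell_3 between -0.006 and 0.01 m) or (horizontal distance between jar_2 and cell_4 below 0.02 m and z of jar_2 in the frame of cell_4 between -0.006 and 0.01 m) or (horizontal distance between jar_2 and cell_5 below 0.02 m and z of jar_2 in the frame of cell_5 between -0.006 and 0.01 m) or (horizontal distance between jar_2 and cell_6 below 0.02 m and z of jar_2 in the frame of cell_6 between -0.006 and 0.01 m)) and ((horizontal distance between jar_3 and cell_1 below 0.02 m and z of jar_3 in the frame of cell_1 between -0.006 and 0.01 m) or (horizontal distance between jar_3 and cell_2 below 0.02 m and z of jar_3 in the frame of cell_2 between -0.006 and 0.01 m) or (horizontal distance between jar_3 and cell_3 below 0.02 m and z of jar_3 in the frame of cell_3 between -0.006 and 0.01 m) or (horizontal distance between jar_3 and cell_4 below 0.02 m and z of jar_3 in the frame of cell_4 between -0.006 and 0.01 m) or (horizontal distance between jar_3 and cell_5 below 0.02 m and z of jar_3 in the frame of cell_5 between -0.006 and 0.01 m) or (horizontal distance between jar_3 and cell_6 below 0.02 m and z of jar_3 in the frame of cell_6 between -0.006 and 0.01 m)) and ((horizontal distance between jar_4 and cell_1 below 0.02 m and z of jar_4 in the frame of cell_1 between -0.006 and 0.01 m) or (horizontal distance between jar_4 and cell_2 below 0.02 m and z of jar_4 in the frame of cell_2 between -0.006 and 0.01 m) or (horizontal distance between jar_4 and cell_3 below 0.02 m and z of jar_4 in the frame of cell_3 between -0.006 and 0.01 m) or (horizontal distance between jar_4 and cell_4 below 0.02 m and z of jar_4 in the frame of cell_4 between -0.006 and 0.01 m) or (horizontal distance between jar_4 and cell_5 below 0.02 m and z of jar_4 in the frame of cell_5 between -0.006 and 0.01 m) or (horizontal distance between jar_4 and cell_6 below 0.02 m and z of jar_4 in the frame of cell_6 between -0.006 and 0.01 m)) and value of joint lid above 0.8 rad and contact force between the fingers and jar_1 below 0.3 N and contact force between the fingers and jar_2 below 0.3 N and contact force between the fingers and jar_3 below 0.3 N and contact force between the fingers and jar_4 below 0.3 N), for 0.2 s.
3. the lid is pressed shut past its catch (value of joint lid below 0.035 rad), for 0.2 s.
At the end, for the whole second after the job is handed in: Every jar from the worktop stands upright (0.15 rad) on a cell floor, within 20 mm of its centre, one per cell; jars stored before are still upright in their own cells; the lid is shut past its catch (below 0.035 rad); all is still and let go (((horizontal distance between jar_1 and cell_1 below 0.02 m and z of jar_1 in the frame of cell_1 between -0.006 and 0.01 m) or (horizontal distance between jar_1 and cell_2 below 0.02 m and z of jar_1 in the frame of cell_2 between -0.006 and 0.01 m) or (horizontal distance between jar_1 and cell_3 below 0.02 m and z of jar_1 in the frame of cell_3 between -0.006 and 0.01 m) or (horizontal distance between jar_1 and cell_4 below 0.02 m and z of jar_1 in the frame of cell_4 between -0.006 and 0.01 m) or (horizontal distance between jar_1 and cell_5 below 0.02 m and z of jar_1 in the frame of cell_5 between -0.006 and 0.01 m) or (horizontal distance between jar_1 and cell_6 below 0.02 m and z of jar_1 in the frame of cell_6 between -0.006 and 0.01 m)) and angle between each of jar_1, jar_2, jar_3, jar_4, stored_1, stored_2, stored_3's own z axis and vertical below 0.15 rad and ((horizontal distance between jar_2 and cell_1 below 0.02 m and z of jar_2 in the frame of cell_1 between -0.006 and 0.01 m) or (horizontal distance between jar_2 and cell_2 below 0.02 m and z of jar_2 in the frame of cell_2 between -0.006 and 0.01 m) or (horizontal distance between jar_2 and cell_3 below 0.02 m and z of jar_2 in the frame of cell_3 between -0.006 and 0.01 m) or (horizontal distance between jar_2 and cell_4 below 0.02 m and z of jar_2 in the frame of cell_4 between -0.006 and 0.01 m) or (horizontal distance between jar_2 and cell_5 below 0.02 m and z of jar_2 in the frame of cell_5 between -0.006 and 0.01 m) or (horizontal distance between jar_2 and cell_6 below 0.02 m and z of jar_2 in the frame of cell_6 between -0.006 and 0.01 m)) and ((horizontal distance between jar_3 and cell_1 below 0.02 m and z of jar_3 in the frame of cell_1 between -0.006 and 0.01 m) or (horizontal distance between jar_3 and cell_2 below 0.02 m and z of jar_3 in the frame of cell_2 between -0.006 and 0.01 m) or (horizontal distance between jar_3 and cell_3 below 0.02 m and z of jar_3 in the frame of cell_3 between -0.006 and 0.01 m) or (horizontal distance between jar_3 and cell_4 below 0.02 m and z of jar_3 in the frame of cell_4 between -0.006 and 0.01 m) or (horizontal distance between jar_3 and cell_5 below 0.02 m and z of jar_3 in the frame of cell_5 between -0.006 and 0.01 m) or (horizontal distance between jar_3 and cell_6 below 0.02 m and z of jar_3 in the frame of cell_6 between -0.006 and 0.01 m)) and ((horizontal distance between jar_4 and cell_1 below 0.02 m and z of jar_4 in the frame of cell_1 between -0.006 and 0.01 m) or (horizontal distance between jar_4 and cell_2 below 0.02 m and z of jar_4 in the frame of cell_2 between -0.006 and 0.01 m) or (horizontal distance between jar_4 and cell_3 below 0.02 m and z of jar_4 in the frame of cell_3 between -0.006 and 0.01 m) or (horizontal distance between jar_4 and cell_4 below 0.02 m and z of jar_4 in the frame of cell_4 between -0.006 and 0.01 m) or (horizontal distance between jar_4 and cell_5 below 0.02 m and z of jar_4 in the frame of cell_5 between -0.006 and 0.01 m) or (horizontal distance between jar_4 and cell_6 below 0.02 m and z of jar_4 in the frame of cell_6 between -0.006 and 0.01 m)) and horizontal distance between stored_1 and cell_1 below 0.02 m and z of stored_1 in the frame of cell_1 between -0.006 and 0.01 m and horizontal distance between stored_2 and cell_3 below 0.02 m and z of stored_2 in the frame of cell_3 between -0.006 and 0.01 m and horizontal distance between stored_3 and cell_5 below 0.02 m and z of stored_3 in the frame of cell_5 between -0.006 and 0.01 m and value of joint lid below 0.035 rad and linear speed of each of jar_1, jar_2, jar_3, jar_4, stored_1, stored_2, stored_3 below 0.05 m/s); the robot touches nothing.
It fails at once if the oil bottle is shifted by more than 40 mm or knocked over (distance of oil_bottle from where it was at the start of the episode above 0.04 m or angle between oil_bottle's own z axis and vertical above 0.4 rad).
It fails at once if the mug is shifted by more than 40 mm or knocked over (distance of mug from where it was at the start of the episode above 0.04 m or angle between mug's own z axis and vertical above 0.4 rad).
It fails at once if the food can is shifted by more than 40 mm or knocked over (distance of food_can from where it was at the start of the episode above 0.04 m or angle between food_can's own z axis and vertical above 0.4 rad).
Of jar_1, jar_2, jar_3, jar_4 only 3 to 4 are there at a start; the rules pass over those that are not, and their reading is None.
Of stored_1, stored_2, stored_3 only 1 to 2 are there at a start; the rules pass over those that are not, and their reading is None.
At some moment in a run one of jar_1, jar_2, jar_3, jar_4 may be knocked a few centimetres aside while the robot is not near it.
It also fails if it takes over 200 s, if anything falls off the work surface, if the arm or the gripper's body presses on something with over 40 N, if the wrist force passes 120 N, or if a joint passes its speed limit or range.

## Working session

There is one attempt and no reset: what is moved stays moved. The work goes in short steps, Python scripts to look and compute and a shell command to move; the robot and the scene stay as the last step left them, time stands still between calls to the robot, and variables do not carry over. Pictures are saved under pics/ and viewed, at most 14 in all, crops included, and the job is handed in when it is done.

```bash
ls; mkdir -p pics; cat > h.py <<'E'
import numpy as np, cv2, json
from scipy.spatial.transform import Rotation as R
from bench import ctrl
def cam(n):
    m=ctrl.camera_model(n); return m
def look(n,f=None):
    m=ctrl.camera_model(n); im,d=ctrl.get_image(n)
    if f: cv2.imwrite('pics/'+f,im[:,:,::-1])
    return m,im,d
def rot(o):
    o=np.array(o,float)
    return o if o.shape==(3,3) else (R.from_rotvec(o) if o.size==3 else R.from_quat(o)).as_matrix()
def cloud(m,d):
    K=np.array(m['intrinsics']); v,u=np.mgrid[:d.shape[0],:d.shape[1]]
    p=np.stack([(u-K[0,2])/K[0,0]*d,(v-K[1,2])/K[1,1]*d,d],-1)
    return p@rot(m['orientation']).T+np.array(m['origin'])
def pix(m,p):
    K=np.array(m['intrinsics']); q=(np.array(p)-m['origin'])@rot(m['orientation']); q=K@q; return (q[:2]/q[2]).round().astype(int)
def tool(p):
    "shift in tool axes (mm) from the measured pose to world p"
    s=ctrl.get_state(); return ((np.array(p)-s['position'])@R.from_rotvec(s['tool_rot']).as_matrix()*1000).round(1)
E
python3 - <<'E'
from h import *
print(ctrl.camera_model('top')); print(ctrl.get_state())
for n in ['top','scene']:
    m,im,d=look(n,n+'0.png')
    for q in ['caddy','lid_tab','lid_hinge','cell_1','jar_1','stored_1','oil_bottle','mug','food_can']:
        print(n,q,[(np.round(r['xyz'],3).tolist(),round(r['confidence'],2),pix(m,r['xyz']).tolist()) for r in ctrl.mark_of(n,q) if r['confidence']>.2])
E
```

```text
pics
{'intrinsics': array([[467.53257585,   0.        , 264.50804292],
       [  0.        , 467.53257585, 195.01587429],
       [  0.        ,   0.        ,   1.        ]]), 'origin': array([0.20747367, 0.00258158, 1.62192165]), 'orientation': array([-2.13614874,  2.09287646, -0.20997658])}
{'time': 0.0, 'joint_positions': array([ 1.27911275,  0.32183157, -0.07009505,  1.45170166,  0.02261087,
        1.37077056, -0.05689375]), 'qd': array([ 0.00090552,  0.00011388,  0.00022496,  0.00050002, -0.00047899,
        0.00131499,  0.00119554]), 'joint_torque': array([ 1.22344559e-04, -4.91285419e+01, -4.04483937e-01, -3.12528455e+01,
       -6.42550481e-02,  4.36899439e-02,  1.73968556e-04]), 'position': array([ 0.19547606, -0.61936387,  0.2404426 ]), 'tool_rot': array([-3.10307300e+00, -4.78244471e-01,  6.23233147e-04]), 'ft_force': array([-0.18811931, -0.53600414,  0.23611233]), 'torque': array([ 0.03534784,  0.02072898, -0.02154237]), 'grip_force': 0.0, 'grip_width': 0.9980957317432193}
top caddy [([0.542, 0.144, 0.004], 0.68, [227, 193])]
top lid_tab [([0.461, 0.138, 0.151], 0.91, [22
[... 1051 characters left out ...]
.98, [325, 209]), ([0.521, 0.06, 0.001], 0.81, [272, 200]), ([0.595, 0.064, 0.008], 0.66, [277, 217]), ([0.589, 0.147, 0.007], 0.62, [300, 213])]
scene jar_1 [([0.299, -0.208, 0.0], 0.92, [193, 159]), ([0.406, -0.216, -0.005], 0.81, [192, 183]), ([0.38, -0.117, -0.002], 0.66, [219, 174]), ([0.444, -0.347, -0.002], 0.62, [156, 195]), ([0.339, -0.329, -0.003], 0.6, [161, 171]), ([0.412, -0.452, 0.001], 0.58, [126, 190]), ([0.526, -0.347, -0.001], 0.56, [156, 214])]
scene stored_1 []
scene oil_bottle [([0.605, 0.424, 0.0], 0.78, [378, 209])]
scene mug [([0.776, -0.157, 0.002], 0.7, [216, 274]), ([0.668, -0.44, -0.0], 0.41, [126, 254])]
scene food_can [([0.668, -0.442, 0.001], 0.64, [126, 254])]
```

```bash
python3 - <<'E'
import cv2
a=cv2.imread('pics/top0.png'); 
cv2.imwrite('pics/topc.png',cv2.resize(a[100:290,170:430],None,fx=3,fy=3,interpolation=cv2.INTER_CUBIC))
b=cv2.imread('pics/scene0.png'); cv2.imwrite('pics/scc.png',cv2.resize(b[120:300,100:400],None,fx=2.6,fy=2.6,interpolation=cv2.INTER_CUBIC))
E
```

```text
(no output)
```

View pics/topc.png

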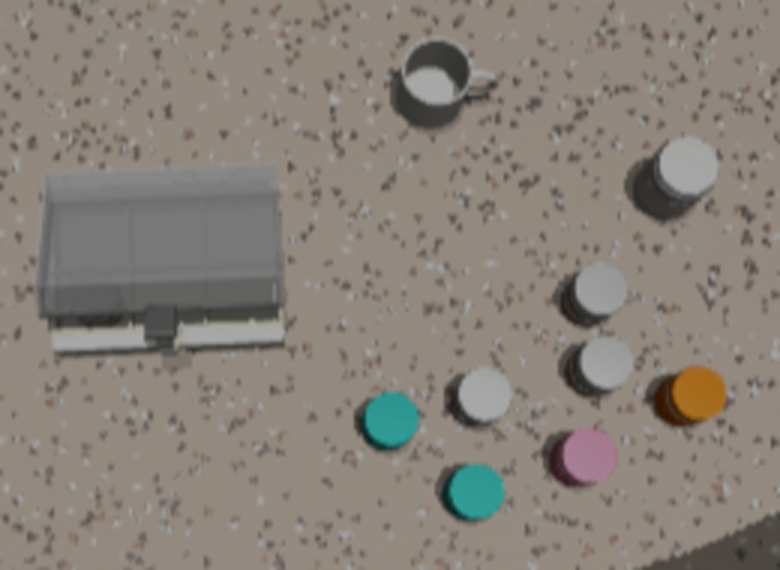

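View pics/scc.png

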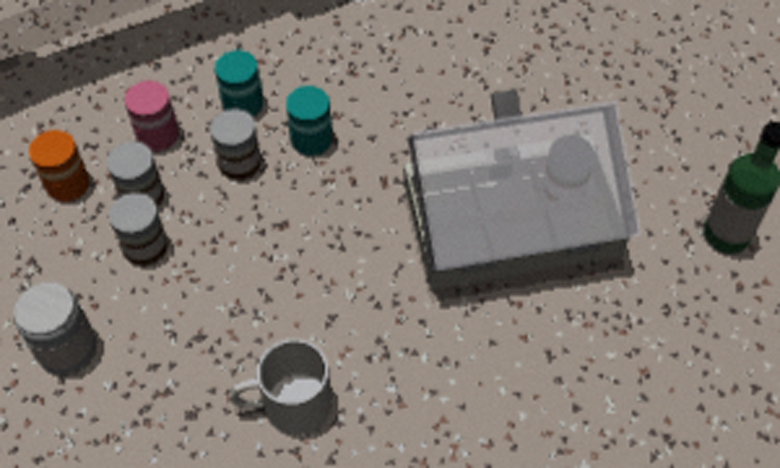

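Steel-capped candidates in the top picture are (331,232), (371,221) and (369,197), and these are jars to put away. Turquoise (300,241) and (328,264), pink (365,252) and orange (402,232) are look-alikes. The big steel can at (398,156) is the food can, which is taller and stays. One jar is stored, in cell_1, seen through the lid at (203,207). Next I measure the yaw, the tab and the jars by depth.

```bash
python3 - <<'E'
from h import *
for n in ['top','scene']:
    m,im,d=look(n); P=cloud(m,d)
    hsv=cv2.cvtColor(im,cv2.COLOR_RGB2HSV)
    X,Y,Z=P[...,0],P[...,1],P[...,2]
    w=(abs(Z-.045)<.006)&(X>.42)&(X<.5)&(Y>.02)&(Y<.29)&(im.min(-1)>120)
    if w.sum()>20:
        p=P[w]; k=np.polyfit(p[:,1],p[:,0],1); print(n,'wall',w.sum(),k,p[:,1].min(),p[:,1].max(),p[:,0].min(),p[:,0].max(), np.median(p[:,2]))
    t=(X>.42)&(X<.5)&(abs(Y-.14)<.04)&(Z>.12)&(Z<.19)&(im.max(-1)<100)
    p=P[t]; print(n,'tab',len(p),p.mean(0).round(3),p.min(0).round(3),p.max(0).round(3))
    for c in [(.407,-.216),(.443,-.35),(.529,-.344),(.667,-.44)]:
        j=(np.hypot(X-c[0],Y-c[1])<.045)&(Z>.075)
        p=P[j]; s=p[p[:,2]>np.percentile(p[:,2],90)-.006]; (cx,cy),r=cv2.minEnclosingCircle(s[:,:2].astype(np.float32))
        print(n,c,len(s),s.mean(0).round(4),round(cx,4),round(cy,4),round(r,4),im[j].mean(0).round())
E
```

```text
top wall 369 [-0.06039788  0.47577562] 0.020926801039034344 0.2743699735583368 0.4494606275573412 0.48605940257844316 0.04519174802245218
top tab 336 [0.48  0.141 0.153] [0.444 0.1   0.125] [0.5   0.18  0.178]
top (0.407, -0.216) 157 [ 0.4018 -0.2115  0.0873] 0.4019 -0.2126 0.0297 [158. 159. 158.]
top (0.443, -0.35) 175 [ 0.4398 -0.3474  0.0868] 0.4395 -0.3467 0.0304 [150. 151. 149.]
top (0.529, -0.344) 173 [ 0.5223 -0.343   0.0863] 0.5227 -0.3427 0.0302 [144. 146. 144.]
top (0.667, -0.44) 212 [ 0.6603 -0.4392  0.1114] 0.6599 -0.4388 0.0342 [135. 135. 134.]
scene tab 98 [0.469 0.136 0.152] [0.449 0.12  0.14 ] [0.485 0.154 0.163]
scene (0.407, -0.216) 169 [ 0.4083 -0.2174  0.0841] 0.4073 -0.2167 0.0305 [132. 134. 134.]
scene (0.443, -0.35) 180 [ 0.4483 -0.3515  0.084 ] 0.4465 -0.3508 0.0312 [132. 133. 133.]
scene (0.529, -0.344) 225 [ 0.5296 -0.3474  0.0833] 0.5288 -0.3475 0.0318 [134. 135. 135.]
scene (0.667, -0.44) 340 [ 0.6679 -0.4431  0.1087] 0.6671 -0.4426 0.035 [131. 131. 130.]
```

```bash
cat >> h.py <<'E'
def plan(*ps,yaw=.06):
    s=ctrl.get_state(); M=R.from_rotvec(s['tool_rot']).as_matrix(); a=np.arctan2(M[1,0],M[0,0])
    print('at',s['position'].round(4),'yaw',round(a,3),'turn',round(np.degrees(a-yaw)/5,2),'F',s['ft_force'].round(1),'grip',round(s['grip_width']*87,1),'t',round(s['time'],2))
    for p in ps: print(np.round(p,4),tool(p))
E
python3 - <<'E'
from h import *
plan((.45,-.35,.26),(.48,0,.26),(.459,.1395,.25))
E
```

```text
at [ 0.1957 -0.6199  0.2416] yaw 0.306 turn 2.82 F [-0.  -0.3  1. ] grip 86.9 t 1.1
[ 0.45 -0.35  0.26] [ 323.8 -180.8  -18.4]
[0.48 0.   0.26] [ 457.8 -505.5  -18.5]
[0.459  0.1395 0.25  ] [ 479.8 -644.8   -8.5]
```

```bash
python3 -m crank '[{"tx":54,"ty":-30,"tz":-18},{"tx":108,"ty":-60,"tz":-18},{"tx":162,"ty":-90,"tz":-18,"turn":1},{"tx":216,"ty":-120,"tz":-18,"turn":2},{"tx":270,"ty":-150,"tz":-18,"turn":2.8}]' 80 15; python3 - <<'E'
from h import *
plan((.49,-.1,.26),(.459,.1395,.25))
E
```

```text
at [ 0.1957 -0.6199  0.2416] yaw 0.306 turn 2.82 F [-0.  -0.3  1. ] grip 86.9 t 1.1
[ 0.49 -0.1   0.26] [ 437.2 -407.1  -18.5]
[0.459  0.1395 0.25  ] [ 479.8 -644.8   -8.5]$[0]: bad value
```

```bash
python3 -m crank '[{"tx":54,"ty":-30,"tz":-18,"turn":0},{"tx":108,"ty":-60,"tz":-18,"turn":0},{"tx":162,"ty":-90,"tz":-18,"turn":1},{"tx":216,"ty":-120,"tz":-18,"turn":2},{"tx":270,"ty":-150,"tz":-18,"turn":2.8}]' 80 15; python3 - <<'E'
from h import *
plan((.49,-.1,.26),(.459,.1395,.25))
E
```

```text
time: 1.72
position: [0.4092, -0.394, 0.2599]
tool_rot: [3.139, 0.092, 0.001]
ft_force: [1.3, 0.1, 1.1]
grip_width: 0.921
grip_force: 0.0
at [ 0.4092 -0.394   0.2599] yaw 0.059 turn -0.01 F [1.3 0.1 1.1] grip 80.1 t 1.73
[ 0.49 -0.1   0.26] [  98.  -288.7   -0.3]
[0.459  0.1395 0.25  ] [  81.1 -529.6    9.5]
```

```bash
python3 -m crank '[{"tx":20,"ty":-58,"tz":0,"turn":0},{"tx":40,"ty":-116,"tz":0,"turn":0},{"tx":60,"ty":-174,"tz":0,"turn":0},{"tx":75,"ty":-232,"tz":0,"turn":0},{"tx":85,"ty":-290,"tz":0,"turn":0}]'
python3 -m crank '[{"tx":0,"ty":-60,"tz":0,"turn":0},{"tx":0,"ty":-120,"tz":2,"turn":0},{"tx":0,"ty":-180,"tz":5,"turn":0},{"tx":-2,"ty":-230,"tz":8,"turn":0},{"tx":-3,"ty":-238,"tz":10,"turn":0}]'
python3 - <<'E'
from h import *
ctrl.get_state()
m,im,d=look('wrist','w1.png')
for c in ['wrist']:
    for q in ['lid_tab','lid_hinge']:
        print(q,[(np.round(r['xyz'],3).tolist(),round(r['confidence'],2),pix(m,r['xyz']).tolist()) for r in ctrl.mark_of(c,q)[:3]])
plan((.459,.1395,.1525))
E
```

```text
time: 2.35
position: [0.4753, -0.0988, 0.2598]
tool_rot: [3.14, 0.097, 0.001]
ft_force: [0.8, -0.1, -0.7]
grip_width: 0.918
grip_force: 0.0
time: 2.98
position: [0.4564, 0.1408, 0.2499]
tool_rot: [-3.139, -0.108, -0.001]
ft_force: [-0.5, -0.2, 0.6]
grip_width: 0.922
grip_force: 0.0
lid_tab [([0.459, 0.135, 0.145], 0.8, [264, 194])]
lid_hinge []
at [0.4575 0.1356 0.2494] yaw 0.061 turn 0.01 F [ 0.6 -1.2  0.3] grip 80.1 t 3.12
[0.459  0.1395 0.1525] [ 1.8 -3.9 96.9]
```

View pics/w1.png

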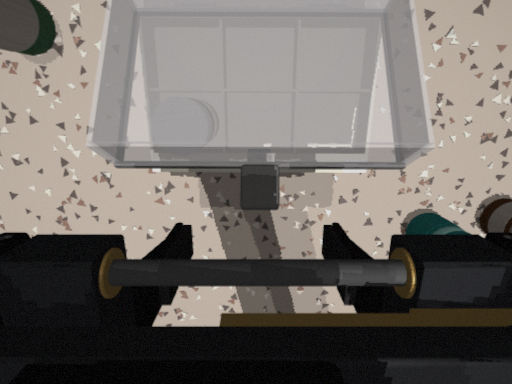

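The tab is at (260,187), between the fingertips at (180..335). The stored jar shows at (185,125), front left, and the other cells are empty. I'm descending onto the tab.

```bash
python3 -m crank '[{"tx":1,"ty":-2,"tz":45,"turn":0},{"tx":1,"ty":-2,"tz":75,"turn":0},{"tx":1,"ty":-2,"tz":98,"turn":0},{"tx":1,"ty":-2,"tz":98,"turn":0}]'
python3 -m crank '[{"tx":0,"ty":0,"tz":0,"turn":0},{"tx":0,"ty":0,"tz":0,"turn":0},{"tx":0,"ty":0,"tz":0,"turn":0},{"tx":0,"ty":0,"tz":0,"turn":0}]' 20 15
python3 - <<'E'
from h import *
plan()
h=np.array([.630,.1505,.045])
s=ctrl.get_state(); p=s['position']; v=p-h; c=np.array([np.cos(.06),np.sin(.06)]); r=-v[:2]@c; print(r,v[2],np.hypot(r,v[2]),np.arctan2(v[2],r))
rr=np.hypot(r,v[2]);a0=np.arctan2(v[2],r)
for a in np.arange(a0,1.85,.12): print(round(a,2), round(1000*(-rr*np.cos(a)+r)),round(-1000*(rr*np.sin(a)-v[2])))
E
```

```text
time: 3.62
position: [0.4575, 0.1361, 0.15]
tool_rot: [3.14, 0.091, -0.006]
ft_force: [0.2, 0.2, 0.0]
grip_width: 0.919
grip_force: 0.0
time: 4.12
position: [0.4585, 0.1386, 0.152]
tool_rot: [3.14, 0.097, 0.001]
ft_force: [-0.6, 0.6, -0.5]
grip_width: 0.552
grip_force: 0.0
at [0.4585 0.1386 0.152 ] yaw 0.062 turn 0.02 F [-0.6  0.6 -0.5] grip 48.0 t 4.12
0.17191279200854007 0.10695138381269066 0.20246630968045284 0.5565298068257917
0.56 0 0
0.68 14 -20
0.8 30 -38
0.92 49 -54
1.04 69 -67
1.16 90 -78
1.28 113 -87
1.4 137 -92
1.52 161 -95
1.64 185 -95
1.76 209 -92
```

Still closing (slow fingers); wait, then swing.

```bash
python3 -m crank '[{"tx":0,"ty":0,"tz":0,"turn":0},{"tx":0,"ty":0,"tz":0,"turn":0},{"tx":0,"ty":0,"tz":0,"turn":0},{"tx":0,"ty":0,"tz":0,"turn":0}]' 20 15
python3 -m crank '[{"tx":7,"ty":0,"tz":-10,"turn":0},{"tx":14,"ty":0,"tz":-20,"turn":0},{"tx":22,"ty":0,"tz":-29,"turn":0},{"tx":30,"ty":0,"tz":-38,"turn":0},{"tx":39,"ty":0,"tz":-46,"turn":0}]'
```

```text
time: 4.62
position: [0.4582, 0.1389, 0.1516]
tool_rot: [-3.14, -0.097, -0.0]
ft_force: [-0.5, 2.0, 1.3]
grip_width: 0.39
grip_force: 15.0
time: 5.25
position: [0.4975, 0.1415, 0.1982]
tool_rot: [-3.14, -0.097, 0.001]
ft_force: [-2.7, 4.1, -3.1]
grip_width: 0.389
grip_force: 15.0
```

```bash
python3 -m crank '[{"tx":10,"ty":0,"tz":-8,"turn":0},{"tx":20,"ty":0,"tz":-15,"turn":0},{"tx":30,"ty":0,"tz":-21,"turn":0},{"tx":40,"ty":0,"tz":-27,"turn":0},{"tx":51,"ty":0,"tz":-32,"turn":0}]'
python3 -m crank '[{"tx":11,"ty":0,"tz":-4,"turn":0},{"tx":23,"ty":0,"tz":-9,"turn":0},{"tx":35,"ty":0,"tz":-12,"turn":0},{"tx":47,"ty":0,"tz":-14,"turn":0},{"tx":59,"ty":0,"tz":-16,"turn":0}]'
```

```text
time: 5.88
position: [0.5485, 0.1448, 0.2301]
tool_rot: [-3.139, -0.097, 0.001]
ft_force: [-3.1, 5.3, -0.2]
grip_width: 0.392
grip_force: 15.0
time: 6.5
position: [0.6075, 0.1486, 0.2458]
tool_rot: [-3.139, -0.097, 0.001]
ft_force: [-2.3, 4.1, -2.8]
grip_width: 0.386
grip_force: 15.0
```

```bash
python3 -m crank '[{"tx":12,"ty":0,"tz":-1,"turn":0},{"tx":24,"ty":0,"tz":-1,"turn":0},{"tx":36,"ty":0,"tz":-1,"turn":0},{"tx":48,"ty":0,"tz":1,"turn":0},{"tx":60,"ty":0,"tz":2,"turn":0}]'
```

```text
time: 7.12
position: [0.6671, 0.1525, 0.2432]
tool_rot: [-3.139, -0.098, 0.002]
ft_force: [-2.7, 5.0, -4.4]
grip_width: 0.392
grip_force: 15.0
```

```bash
python3 -m crank '[{"tx":0,"ty":0,"tz":0,"turn":0},{"tx":0,"ty":0,"tz":0,"turn":0},{"tx":0,"ty":0,"tz":0,"turn":0},{"tx":0,"ty":0,"tz":0,"turn":0},{"tx":0,"ty":0,"tz":0,"turn":0}]' 82
python3 -m crank '[{"tx":0,"ty":0,"tz":-40,"turn":0},{"tx":0,"ty":0,"tz":-75,"turn":0},{"tx":-40,"ty":40,"tz":-75,"turn":0},{"tx":-80,"ty":85,"tz":-65,"turn":0},{"tx":-120,"ty":130,"tz":-50,"turn":0}]'
python3 -m crank '[{"tx":-20,"ty":55,"tz":5,"turn":0},{"tx":-40,"ty":110,"tz":10,"turn":0},{"tx":-60,"ty":165,"tz":20,"turn":0},{"tx":-80,"ty":220,"tz":30,"turn":0},{"tx":-90,"ty":235,"tz":30,"turn":0}]'
cat >> h.py <<'E'
def jars():
    for n in ['top','scene']:
        m,im,d=look(n); P=cloud(m,d); z=P[...,2]
        hs=cv2.cvtColor(im,cv2.COLOR_RGB2HSV)
        k=((abs(z-.085)<.007)&(P[...,1]<.32)&(P[...,0]>.25)&(P[...,0]<.72)).astype(np.uint8)
        c,l,st,_=cv2.connectedComponentsWithStats(k)
        for i in range(1,c):
            if st[i,4]>80:
                q=P[l==i]; (x,y),r=cv2.minEnclosingCircle(q[:,:2].astype(np.float32)); print(n,'ctr',round(x,4),round(y,4),'r',round(r,4),len(q),'sat',np.median(hs[l==i][:,1]))
E
python3 - <<'E'
from h import *
plan(); jars()
print([(np.round(r['xyz'],3).tolist(),round(r['confidence'],2)) for r in ctrl.mark_of('top','lid_tab')])
for n in ['top','scene']: print([(np.round(r['xyz'],3).tolist(),round(r['confidence'],2)) for r in ctrl.mark_of(n,'cell_1')])
look('top','top2.png')
E
```

```text
time: 7.75
position: [0.6669, 0.151, 0.2437]
tool_rot: [3.14, 0.096, 0.001]
ft_force: [-0.6, -0.3, 0.6]
grip_width: 0.868
grip_force: 0.0
time: 8.38
position: [0.5542, 0.0131, 0.2937]
tool_rot: [3.139, 0.097, 0.002]
ft_force: [-0.4, -0.5, 0.3]
grip_width: 0.943
grip_force: 0.0
time: 9.0
position: [0.4771, -0.2304, 0.2626]
tool_rot: [3.14, 0.086, -0.003]
ft_force: [1.5, 0.5, 0.5]
grip_width: 0.943
grip_force: 0.0
at [ 0.4771 -0.2304  0.2626] yaw 0.055 turn -0.06 F [1.5 0.5 0.5] grip 82.0 t 9.0
top ctr 0.5054 0.2274 r 0.0303 172 sat 3.0
top ctr 0.4376 -0.3575 r 0.0263 83 sat 3.0
top ctr 0.4087 -0.448 r 0.0307 249 sat 209.0
top ctr 0.3733 -0.1101 r 0.0298 250 sat 203.0
top ctr 0.336 -0.3263 r 0.0292 149 sat 64.0
scene ctr 0.3428 -0.3288 r 0.0319 161 sat 117.0
scene ctr 0.3787 -0.1123 r 0.0321 184 sat 218.0
scene ctr 0.4071 -0.2154 r 0.0321 196 sat 4.0
scene ctr 0.4127 -0.4536 r 0.0324 205 sat 228.0
scene ctr 0.5116 0.2239 r 0.0324 211 sat 4.0
scene ctr 0.4452 -0.3505 r 0.0314 208 sat 3.0
scene ctr 0.528 -0.3455 r 0.0323 228 sat 3.0
scene ctr 0.6892 0.1514 r 0.1318 122 sat 5.0
[([0.668, 0.153, 0.241], 0.69)]
[([0.591, 0.148, 0.005], 0.92), ([0.585, 0.231, 0.006], 0.85), ([0.511, 0.23, 0.004], 0.83), ([0.521, 0.058, 0.006], 0.67), ([0.515, 0.143, 0.002], 0.59), ([0.603, 0.064, 0.007], 0.58)]
[([0.509, 0.229, 0.005], 0.81), ([0.589, 0.147, 0.007], 0.75), ([0.597, 0.065, 0.006], 0.72), ([0.518, 0.142, 0.002], 0.55), ([0.521, 0.057, 0.003], 0.55)]
```

View pics/top2.png

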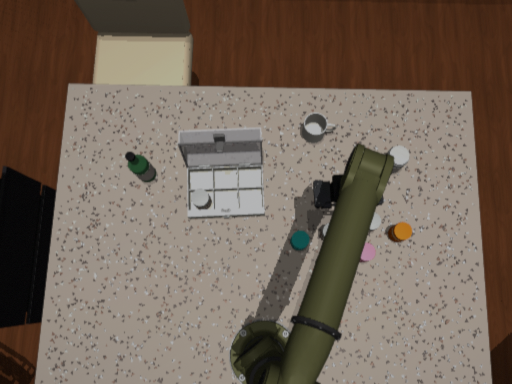

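The lid is open (dome at (222,147), leaning back) and only cell_1 holds a jar, at (201,199). Next I hover over the far jar and measure with the wrist camera.

```bash
python3 -m crank '[{"tx":18,"ty":58,"tz":0,"turn":0},{"tx":36,"ty":116,"tz":0,"turn":0},{"tx":36,"ty":118,"tz":0,"turn":0},{"tx":36,"ty":118,"tz":0,"turn":0}]'
cat >> h.py <<'E'
def wj(f=None,zr=.085):
    plan(); m,im,d=look('wrist',f); P=cloud(m,d); z=P[...,2]
    hs=cv2.cvtColor(im,cv2.COLOR_RGB2HSV)
    k=(abs(z-zr)<.006).astype(np.uint8); k[225:]=0
    c,l,st,_=cv2.connectedComponentsWithStats(k)
    for i in range(1,c):
        if st[i,4]>300:
            q=P[l==i]; (x,y),r=cv2.minEnclosingCircle(q[:,:2].astype(np.float32)); print('ctr',round(x,4),round(y,4),'r',round(r,4),'z',np.median(q[:,2]).round(4),len(q),'sat',np.median(hs[l==i][:,1]),'box',st[i,:4])
E
python3 - <<'E'
from h import *
wj('w2.png')
E
```

```text
time: 9.8
position: [0.5239, -0.3393, 0.2633]
tool_rot: [-3.138, -0.1, -0.0]
ft_force: [0.3, 0.7, -0.3]
grip_width: 0.941
grip_force: 0.0
at [ 0.5239 -0.3393  0.2633] yaw 0.064 turn 0.05 F [ 0.3  0.7 -0.3] grip 81.8 t 9.8
ctr 0.5262 -0.3461 r 0.03 z 0.0853 2084 sat 6.0 box [238 150  52  51]
```

View pics/w2.png

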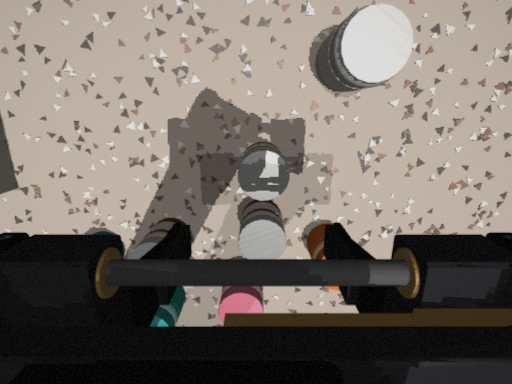

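The steel-capped jar is at (263,175), top at z 0.085, r 30 mm, so it fits. I'm descending and gripping.

```bash
python3 -m crank '[{"tx":2,"ty":7,"tz":55,"turn":0},{"tx":2,"ty":7,"tz":110,"turn":0},{"tx":2,"ty":7,"tz":160,"turn":0},{"tx":2,"ty":7,"tz":197,"turn":0},{"tx":2,"ty":7,"tz":197,"turn":0}]' 
python3 -m crank '[{"tx":0,"ty":0,"tz":0,"turn":0},{"tx":0,"ty":0,"tz":0,"turn":0},{"tx":0,"ty":0,"tz":0,"turn":0},{"tx":0,"ty":0,"tz":0,"turn":0},{"tx":0,"ty":0,"tz":0,"turn":0}]' 45 20
python3 -m crank '[{"tx":0,"ty":0,"tz":-40,"turn":0},{"tx":0,"ty":0,"tz":-90,"turn":0},{"tx":0,"ty":0,"tz":-140,"turn":0},{"tx":0,"ty":0,"tz":-140,"turn":0}]' 
python3 - <<'E'
from h import *
plan((.5959,.0618,.205),(.5959,.0618,.074))
E
```

```text
time: 10.48
position: [0.5238, -0.345, 0.0644]
tool_rot: [-3.136, -0.101, 0.007]
ft_force: [0.4, -0.2, -1.3]
grip_width: 0.945
grip_force: 0.0
time: 11.1
position: [0.5263, -0.3481, 0.0684]
tool_rot: [3.139, 0.097, 0.003]
ft_force: [-2.1, 2.0, 6.4]
grip_width: 0.68
grip_force: 20.0
time: 11.6
position: [0.5276, -0.3496, 0.2116]
tool_rot: [3.134, 0.096, 0.011]
ft_force: [0.3, 1.2, -1.7]
grip_width: 0.683
grip_force: 20.0
at [ 0.5276 -0.3496  0.2116] yaw 0.061 turn 0.01 F [ 0.3  1.2 -1.7] grip 59.4 t 11.6
[0.5959 0.0618 0.205 ] [  93.3 -406.5    4.8]
[0.5959 0.0618 0.074 ] [  92.4 -407.3  135.8]
```

```bash
python3 -m crank '[{"tx":14,"ty":-60,"tz":0,"turn":0},{"tx":28,"ty":-120,"tz":0,"turn":0},{"tx":42,"ty":-180,"tz":0,"turn":0},{"tx":55,"ty":-240,"tz":0,"turn":0},{"tx":69,"ty":-300,"tz":0,"turn":0}]' 
python3 -m crank '[{"tx":4,"ty":-55,"tz":0,"turn":0},{"tx":4,"ty":-107,"tz":0,"turn":0},{"tx":4,"ty":-107,"tz":0,"turn":0},{"tx":4,"ty":-107,"tz":0,"turn":0}]' 
python3 - <<'E'
from h import *
s=ctrl.get_state()
m,im,d=look('wrist','w3.png')
print([(np.round(r['xyz'],3).tolist(),round(r['confidence'],2),pix(m,r['xyz']).tolist()) for r in ctrl.mark_of('wrist','cell_1')])
print('tcp px',pix(m,s['position']))
P=cloud(m,d); 
c,sn=np.cos(.06),np.sin(.06); u=(P[...,0]-.5538)*c+(P[...,1]-.1454)*sn; v=-(P[...,0]-.5538)*sn+(P[...,1]-.1454)*c
z=P[...,2]
# floor extents in grid coords per cell
for nm,cu,cv in [('c2',-.037,0),('c3',-.037,-.086),('c4',.037,.086),('c5',.037,0),('c6',.037,-.086)]:
    f=(abs(z-.005)<.006)&(abs(u-cu)<.045)&(abs(v-cv)<.05)
    if f.sum()>100: print(nm,f.sum(),'u',(np.percentile(u[f],[1,99])-cu).round(4),'v',(np.percentile(v[f],[1,99])-cv).round(4))
plan((.5959,.0618,.0715))
E
```

```text
time: 12.22
position: [0.5748, -0.0431, 0.2049]
tool_rot: [3.14, 0.096, -0.003]
ft_force: [1.1, -0.7, -2.2]
grip_width: 0.686
grip_force: 20.0
time: 12.72
position: [0.5725, 0.0617, 0.2051]
tool_rot: [3.139, 0.097, -0.003]
ft_force: [-0.1, -1.4, -2.5]
grip_width: 0.682
grip_force: 20.0
[([0.514, 0.141, 0.007], 0.98, [192, 214]), ([0.594, 0.065, 0.004], 0.87, [255, 155]), ([0.589, 0.148, 0.004], 0.86, [186, 155]), ([0.584, 0.235, 0.01], 0.83, [111, 156])]
tcp px [258 253]
c2 2801 u [-0.0366  0.0442] v [-0.0374  0.041 ]
c3 194 u [0.0146 0.0446] v [-0.0421  0.0499]
c4 3565 u [-0.0368  0.0309] v [-0.0493  0.0412]
c5 4173 u [-0.0364  0.0311] v [-0.0492  0.0412]
c6 3840 u [-0.035   0.0323] v [-0.0417  0.0491]
at [0.573  0.0603 0.2055] yaw 0.059 turn -0.01 F [-0.4 -0.5 -2.2] grip 59.6 t 12.82
[0.5959 0.0618 0.0715] [ 23.2  -0.2 134. ]
```

View pics/w3.png

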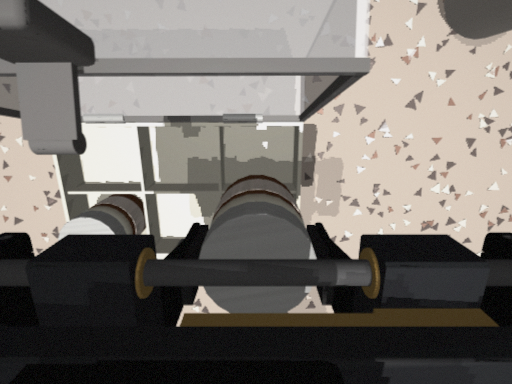

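The held jar (256,230) lines up with cell_6 (floor around (255,155)). The floor edges put the cell about 3 mm nearer than my grid, so the target is (0.5935, 0.062).

```bash
python3 -m crank '[{"tx":20.5,"ty":-1,"tz":0,"turn":0},{"tx":20.5,"ty":-1,"tz":25,"turn":0},{"tx":20.5,"ty":-1,"tz":50,"turn":0},{"tx":20.5,"ty":-1,"tz":75,"turn":0},{"tx":20.5,"ty":-1,"tz":90,"turn":0}]' 
python3 -m crank '[{"tx":0,"ty":0,"tz":12,"turn":0},{"tx":0,"ty":0,"tz":24,"turn":0},{"tx":0,"ty":0,"tz":34,"turn":0},{"tx":0,"ty":0,"tz":43,"turn":0},{"tx":0,"ty":0,"tz":43,"turn":0}]'
```

```text
time: 13.45
position: [0.593, 0.0626, 0.1147]
tool_rot: [3.14, 0.092, -0.004]
ft_force: [-0.4, -0.6, -1.8]
grip_width: 0.684
grip_force: 20.0
time: 14.08
position: [0.5937, 0.0649, 0.0734]
tool_rot: [-3.14, -0.097, -0.0]
ft_force: [-1.0, 0.7, -2.3]
grip_width: 0.685
grip_force: 20.0
```

```bash
python3 -m crank '[{"tx":0,"ty":0,"tz":2,"turn":0},{"tx":0,"ty":0,"tz":2,"turn":0}]'
python3 -m crank '[{"tx":0,"ty":0,"tz":0,"turn":0},{"tx":0,"ty":0,"tz":0,"turn":0},{"tx":0,"ty":0,"tz":0,"turn":0}]' 76 
python3 -m crank '[{"tx":0,"ty":0,"tz":-30,"turn":0},{"tx":0,"ty":0,"tz":-80,"turn":0},{"tx":-15,"ty":0,"tz":-130,"turn":0},{"tx":-30,"ty":0,"tz":-180,"turn":0},{"tx":-30,"ty":0,"tz":-180,"turn":0}]'
python3 - <<'E'
from h import *
wj(zr=.09)
plan((.443,-.348,.26))
E
```

```text
time: 14.32
position: [0.5939, 0.0649, 0.0728]
tool_rot: [3.14, 0.097, 0.001]
ft_force: [-2.5, -0.2, 4.7]
grip_width: 0.682
grip_force: 20.0
time: 14.7
position: [0.5937, 0.0647, 0.0715]
tool_rot: [3.14, 0.096, 0.0]
ft_force: [-1.1, 0.2, 0.4]
grip_width: 0.86
grip_force: 0.0
time: 15.32
position: [0.5653, 0.0638, 0.2563]
tool_rot: [3.139, 0.097, 0.013]
ft_force: [0.5, -0.3, -0.3]
grip_width: 0.873
grip_force: 0.0
at [0.5653 0.0638 0.2563] yaw 0.062 turn 0.02 F [ 0.5 -0.3 -0.3] grip 75.9 t 15.32
ctr 0.7448 -0.1499 r 0.0248 z 0.0914 486 sat 18.0 box [467   0  45  28]
ctr 0.6469 0.2809 r 0.0192 z 0.0902 313 sat 21.0 box [43 71 16 40]
ctr 0.5933 0.0646 r 0.03 z 0.0904 2362 sat 5.0 box [231 128  55  55]
ctr 0.5088 0.2242 r 0.0305 z 0.0901 1312 sat 5.0 box [ 89 195  54  30]
at [0.5645 0.0631 0.2536] yaw 0.061 turn 0.02 F [-0.2 -0.1 -0.6] grip 76.2 t 15.38
[ 0.443 -0.348  0.26 ] [-146.5  402.9   -6.6]
```

```bash
python3 -m crank '[{"tx":-21,"ty":58,"tz":0,"turn":0},{"tx":-42,"ty":116,"tz":0,"turn":0},{"tx":-63,"ty":174,"tz":0,"turn":0},{"tx":-84,"ty":231,"tz":0,"turn":0},{"tx":-105,"ty":289,"tz":0,"turn":0}]' 82
python3 -m crank '[{"tx":-21,"ty":58,"tz":0,"turn":0},{"tx":-41,"ty":113,"tz":0,"turn":0},{"tx":-41,"ty":113,"tz":0,"turn":0},{"tx":-41,"ty":113,"tz":0,"turn":0}]'
python3 - <<'E'
from h import *
wj()
plan((.443,-.348,.066))
E
```

```text
time: 16.0
position: [0.4751, -0.2338, 0.2498]
tool_rot: [-3.139, -0.096, 0.003]
ft_force: [0.9, -0.7, -0.1]
grip_width: 0.94
grip_force: 0.0
time: 16.5
position: [0.4425, -0.3464, 0.2498]
tool_rot: [-3.137, -0.097, 0.002]
ft_force: [-0.6, 0.9, -0.2]
grip_width: 0.945
grip_force: 0.0
at [ 0.4425 -0.3464  0.2498] yaw 0.062 turn 0.02 F [-0.6  0.9 -0.2] grip 82.2 t 16.5
ctr 0.4433 -0.3505 r 0.03 z 0.0853 2243 sat 6.0 box [235 152  54  54]
ctr 0.4053 -0.2162 r 0.0301 z 0.0852 2031 sat 5.0 box [114 179  55  46]
ctr 0.4115 -0.4516 r 0.0301 z 0.0854 1700 sat 181.0 box [321 186  54  39]
ctr 0.3788 -0.1129 r 0.0304 z 0.085 1169 sat 164.0 box [ 26 198  56  27]
at [ 0.4431 -0.3456  0.2503] yaw 0.064 turn 0.04 F [ 1.1  0.6 -0.5] grip 82.0 t 16.55
[ 0.443 -0.348  0.066] [ -0.    2.8 184.3]
```

```bash
python3 -m crank '[{"tx":0,"ty":4.5,"tz":55,"turn":0},{"tx":0,"ty":4.5,"tz":110,"turn":0},{"tx":0,"ty":4.5,"tz":155,"turn":0},{"tx":0,"ty":4.5,"tz":184,"turn":0},{"tx":0,"ty":4.5,"tz":184,"turn":0}]' 
python3 -m crank '[{"tx":0,"ty":0,"tz":0,"turn":0},{"tx":0,"ty":0,"tz":0,"turn":0},{"tx":0,"ty":0,"tz":0,"turn":0},{"tx":0,"ty":0,"tz":0,"turn":0},{"tx":0,"ty":0,"tz":0,"turn":0}]' 45 20
python3 -m crank '[{"tx":0,"ty":0,"tz":-40,"turn":0},{"tx":0,"ty":0,"tz":-90,"turn":0},{"tx":0,"ty":0,"tz":-150,"turn":0},{"tx":0,"ty":0,"tz":-150,"turn":0}]' 
python3 - <<'E'
from h import *
plan((.545,.2333,.215))
E
```

```text
time: 17.18
position: [0.4421, -0.3486, 0.0651]
tool_rot: [-3.136, -0.102, 0.006]
ft_force: [-0.4, 0.3, 0.7]
grip_width: 0.944
grip_force: 0.0
time: 17.8
position: [0.4436, -0.3519, 0.0689]
tool_rot: [3.139, 0.097, 0.002]
ft_force: [-0.5, 2.5, 6.6]
grip_width: 0.683
grip_force: 20.0
time: 18.3
position: [0.4453, -0.3537, 0.223]
tool_rot: [3.133, 0.096, 0.012]
ft_force: [-0.6, -0.5, -2.2]
grip_width: 0.686
grip_force: 20.0
at [ 0.4453 -0.3537  0.223 ] yaw 0.061 turn 0.01 F [-0.6 -0.5 -2.2] grip 59.7 t 18.3
[0.545  0.2333 0.215 ] [ 135.4 -579.9    4.6]
```

```bash
python3 -m crank '[{"tx":14,"ty":-58,"tz":0,"turn":0},{"tx":28,"ty":-116,"tz":0,"turn":0},{"tx":42,"ty":-174,"tz":0,"turn":0},{"tx":56,"ty":-232,"tz":0,"turn":0},{"tx":70,"ty":-290,"tz":0,"turn":0}]' 
python3 -m crank '[{"tx":14,"ty":-58,"tz":0,"turn":0},{"tx":28,"ty":-116,"tz":0,"turn":0},{"tx":42,"ty":-174,"tz":0,"turn":0},{"tx":54,"ty":-232,"tz":0,"turn":0},{"tx":65,"ty":-290,"tz":0,"turn":0}]' 
python3 -m crank '[{"tx":0,"ty":0,"tz":0,"turn":0},{"tx":0,"ty":0,"tz":0,"turn":0}]' 
python3 - <<'E'
from h import *
m,im,d=look('wrist'); P=cloud(m,d); z=P[...,2]
print([(np.round(r['xyz'],3).tolist(),round(r['confidence'],2),pix(m,r['xyz']).tolist()) for r in ctrl.mark_of('wrist','cell_1')])
c,sn=np.cos(.06),np.sin(.06); u=(P[...,0]-.5508)*c+(P[...,1]-.1452)*sn; v=-(P[...,0]-.5508)*sn+(P[...,1]-.1452)*c
for nm,cu,cv in [('c4',.037,.086),('c5',.037,0)]:
    f=(abs(z-.005)<.006)&(abs(u-cu)<.045)&(abs(v-cv)<.05)
    if f.sum()>100: print(nm,f.sum(),'u',(np.percentile(u[f],[1,99])-cu).round(4),'v',(np.percentile(v[f],[1,99])-cv).round(4))
plan((.5826,.2333,.0715))
E
```

```text
time: 18.92
position: [0.494, -0.0565, 0.216]
tool_rot: [3.14, 0.096, -0.003]
ft_force: [0.9, -0.5, -2.1]
grip_width: 0.684
grip_force: 20.0
time: 19.55
position: [0.5416, 0.2362, 0.2158]
tool_rot: [3.139, 0.095, -0.003]
ft_force: [1.2, -0.0, -1.4]
grip_width: 0.686
grip_force: 20.0
time: 19.8
position: [0.5413, 0.2347, 0.2158]
tool_rot: [3.139, 0.098, -0.004]
ft_force: [0.6, -0.7, -2.4]
grip_width: 0.684
grip_force: 20.0
[([0.512, 0.143, 0.004], 0.88, [326, 197]), ([0.583, 0.237, 0.01], 0.87, [257, 138]), ([0.518, 0.056, 0.003], 0.86, [394, 197]), ([0.589, 0.15, 0.001], 0.75, [328, 136])]
c4 4257 u [-0.0342  0.0367] v [-0.0417  0.0409]
c5 4338 u [-0.0447  0.0369] v [-0.042   0.0492]
at [0.5421 0.2331 0.2165] yaw 0.059 turn -0.01 F [-0.3  0.1 -2.6] grip 59.4 t 19.9
[0.5826 0.2333 0.0715] [ 40.6   2.  144.9]
```

```bash
python3 -m crank '[{"tx":42,"ty":3.5,"tz":0,"turn":0},{"tx":42,"ty":3.5,"tz":25,"turn":0},{"tx":42,"ty":3.5,"tz":50,"turn":0},{"tx":42,"ty":3.5,"tz":75,"turn":0},{"tx":42,"ty":3.5,"tz":100,"turn":0}]' 
python3 -m crank '[{"tx":0,"ty":0,"tz":12,"turn":0},{"tx":0,"ty":0,"tz":24,"turn":0},{"tx":0,"ty":0,"tz":34,"turn":0},{"tx":0,"ty":0,"tz":42,"turn":0},{"tx":0,"ty":0,"tz":42,"turn":0}]'
python3 -m crank '[{"tx":0,"ty":0,"tz":2,"turn":0},{"tx":0,"ty":0,"tz":2,"turn":0}]'
```

```text
time: 20.52
position: [0.5847, 0.2318, 0.1165]
tool_rot: [3.139, 0.091, 0.0]
ft_force: [-0.0, 1.1, -2.2]
grip_width: 0.688
grip_force: 20.0
time: 21.15
position: [0.5838, 0.2343, 0.075]
tool_rot: [3.14, 0.097, -0.001]
ft_force: [0.1, 0.4, -2.3]
grip_width: 0.684
grip_force: 20.0
time: 21.4
position: [0.5846, 0.2348, 0.0742]
tool_rot: [-3.14, -0.097, -0.002]
ft_force: [0.7, 1.1, -0.4]
grip_width: 0.684
grip_force: 20.0
```

```bash
python3 -m crank '[{"tx":0,"ty":0,"tz":1,"turn":0},{"tx":0,"ty":0,"tz":1,"turn":0},{"tx":0,"ty":0,"tz":1,"turn":0},{"tx":0,"ty":0,"tz":1,"turn":0}]' 76 
python3 -m crank '[{"tx":0,"ty":0,"tz":-30,"turn":0},{"tx":0,"ty":0,"tz":-80,"turn":0},{"tx":-15,"ty":0,"tz":-130,"turn":0},{"tx":-40,"ty":10,"tz":-180,"turn":0},{"tx":-50,"ty":40,"tz":-180,"turn":0}]'
python3 - <<'E'
from h import *
wj(zr=.09)
plan((.48,0,.255),(.406,-.216,.255))
E
```

```text
time: 21.9
position: [0.5841, 0.2345, 0.0726]
tool_rot: [3.14, 0.097, 0.0]
ft_force: [1.2, 0.8, 1.1]
grip_width: 0.871
grip_force: 0.0
time: 22.52
position: [0.5368, 0.1952, 0.2574]
tool_rot: [-3.137, -0.105, -0.012]
ft_force: [-0.0, -0.1, 0.3]
grip_width: 0.873
grip_force: 0.0
at [0.5368 0.1952 0.2574] yaw 0.067 turn 0.08 F [-0.  -0.1  0.3] grip 76.0 t 22.52
ctr 0.657 0.2082 r 0.0794 z 0.0874 578 sat 14.0 box [178  35 152  55]
ctr 0.6675 0.056 r 0.0439 z 0.0889 589 sat 21.0 box [372  35  75  55]
ctr 0.6075 0.4209 r 0.0317 z 0.0903 446 sat 29.0 box [37 67 37 65]
ctr 0.5847 0.2346 r 0.03 z 0.0903 2490 sat 6.0 box [196 106  56  57]
ctr 0.5935 0.0648 r 0.0301 z 0.0904 2564 sat 5.0 box [354 109  58  56]
ctr 0.5087 0.2246 r 0.0299 z 0.0903 2029 sat 7.0 box [205 177  52  48]
at [0.5367 0.1878 0.2549] yaw 0.06 turn -0.0 F [-0.6 -2.6 -1.5] grip 76.0 t 22.57
[0.48  0.    0.255] [-67.8 184.1   0.4]
[ 0.406 -0.216  0.255] [-154.5  395.3    1. ]
```

```bash
python3 -m crank '[{"tx":-20,"ty":58,"tz":0,"turn":0},{"tx":-40,"ty":116,"tz":0,"turn":0},{"tx":-60,"ty":174,"tz":0,"turn":0},{"tx":-80,"ty":232,"tz":0,"turn":0},{"tx":-105,"ty":288,"tz":0,"turn":0}]' 82
python3 -m crank '[{"tx":-25,"ty":55,"tz":0,"turn":0},{"tx":-48,"ty":107,"tz":0,"turn":0},{"tx":-48,"ty":107,"tz":0,"turn":0},{"tx":-48,"ty":107,"tz":0,"turn":0}]'
python3 - <<'E'
from h import *
wj()
plan((.4053,-.2162,.066))
E
```

```text
time: 23.2
position: [0.4487, -0.1045, 0.2526]
tool_rot: [3.139, 0.096, 0.001]
ft_force: [0.8, -0.3, 0.7]
grip_width: 0.94
grip_force: 0.0
time: 23.7
position: [0.4084, -0.2116, 0.2524]
tool_rot: [-3.139, -0.097, 0.0]
ft_force: [0.7, 0.4, 0.2]
grip_width: 0.946
grip_force: 0.0
at [ 0.4084 -0.2116  0.2524] yaw 0.061 turn 0.02 F [0.7 0.4 0.2] grip 82.3 t 23.7
ctr 0.4048 -0.216 r 0.0301 z 0.0853 2190 sat 6.0 box [235 156  53  53]
ctr 0.4102 -0.4514 r 0.0307 z 0.0854 2288 sat 189.0 box [441 163  58  53]
ctr 0.376 -0.1128 r 0.0301 z 0.0852 2067 sat 166.0 box [143 176  54  49]
at [ 0.4088 -0.2109  0.2525] yaw 0.063 turn 0.04 F [ 0.5  0.8 -0. ] grip 82.1 t 23.75
[ 0.4053 -0.2162  0.066 ] [ -3.8   5.1 186.5]
```

```bash
python3 -m crank '[{"tx":-4,"ty":5,"tz":55,"turn":0},{"tx":-4,"ty":5,"tz":110,"turn":0},{"tx":-4,"ty":5,"tz":155,"turn":0},{"tx":-4,"ty":5,"tz":186,"turn":0},{"tx":-4,"ty":5,"tz":186,"turn":0}]' 
python3 -m crank '[{"tx":0,"ty":0,"tz":0,"turn":0},{"tx":0,"ty":0,"tz":0,"turn":0},{"tx":0,"ty":0,"tz":0,"turn":0},{"tx":0,"ty":0,"tz":0,"turn":0},{"tx":0,"ty":0,"tz":0,"turn":0}]' 45 20
python3 -m crank '[{"tx":0,"ty":0,"tz":-40,"turn":0},{"tx":0,"ty":0,"tz":-90,"turn":0},{"tx":0,"ty":0,"tz":-150,"turn":0},{"tx":0,"ty":0,"tz":-150,"turn":0}]' 
python3 - <<'E'
from h import *
plan((.485,.0574,.215))
E
```

```text
time: 24.38
position: [0.4035, -0.2149, 0.0647]
tool_rot: [-3.136, -0.101, 0.006]
ft_force: [0.5, -0.1, 0.0]
grip_width: 0.943
grip_force: 0.0
time: 25.0
position: [0.4054, -0.2174, 0.0678]
tool_rot: [3.139, 0.097, 0.002]
ft_force: [-0.7, 2.0, 6.6]
grip_width: 0.689
grip_force: 20.0
time: 25.5
position: [0.4071, -0.219, 0.2213]
tool_rot: [3.134, 0.096, 0.012]
ft_force: [0.2, 0.4, -3.0]
grip_width: 0.686
grip_force: 20.0
at [ 0.4071 -0.219   0.2213] yaw 0.061 turn 0.01 F [ 0.2  0.4 -3. ] grip 59.7 t 25.5
[0.485  0.0574 0.215 ] [  94.6 -271.1    5.2]
```

```bash
python3 -m crank '[{"tx":20,"ty":-55,"tz":0,"turn":0},{"tx":40,"ty":-110,"tz":0,"turn":0},{"tx":60,"ty":-165,"tz":0,"turn":0},{"tx":80,"ty":-220,"tz":0,"turn":0},{"tx":95,"ty":-273,"tz":0,"turn":0}]' 
python3 -m crank '[{"tx":0,"ty":0,"tz":0,"turn":0},{"tx":0,"ty":0,"tz":0,"turn":0}]' 
python3 - <<'E'
from h import *
m,im,d=look('wrist','w5.png'); P=cloud(m,d); z=P[...,2]
print([(np.round(r['xyz'],3).tolist(),round(r['confidence'],2),pix(m,r['xyz']).tolist()) for r in ctrl.mark_of('wrist','cell_1')])
c,sn=np.cos(.06),np.sin(.06); u=(P[...,0]-.5515)*c+(P[...,1]-.1452)*sn; v=-(P[...,0]-.5515)*sn+(P[...,1]-.1452)*c
for nm,cu,cv in [('c3',-.037,-.086),('c2',-.037,0)]:
    f=(abs(z-.005)<.006)&(abs(u-cu)<.045)&(abs(v-cv)<.05)
    if f.sum()>100: print(nm,f.sum(),'u',(np.percentile(u[f],[1,99])-cu).round(4),'v',(np.percentile(v[f],[1,99])-cv).round(4))
plan((.5198,.0575,.0715))
E
```

```text
time: 26.12
position: [0.4819, 0.0624, 0.2149]
tool_rot: [3.14, 0.096, -0.003]
ft_force: [1.3, -0.6, -3.4]
grip_width: 0.683
grip_force: 20.0
time: 26.38
position: [0.4816, 0.0603, 0.215]
tool_rot: [3.14, 0.097, -0.004]
ft_force: [0.4, -0.6, -2.4]
grip_width: 0.684
grip_force: 20.0
[([0.516, 0.143, 0.006], 0.84, [191, 139]), ([0.518, 0.055, 0.001], 0.76, [263, 142]), ([0.589, 0.146, 0.006], 0.64, [187, 74])]
c3 4558 u [-0.0337  0.0444] v [-0.042   0.0492]
c2 4583 u [-0.0341  0.0442] v [-0.0492  0.041 ]
at [0.4819 0.0592 0.2155] yaw 0.059 turn -0.01 F [-0.1  0.1 -3.1] grip 59.3 t 26.48
[0.5198 0.0575 0.0715] [ 38.    3.8 143.9]
```

```bash
python3 -m crank '[{"tx":38,"ty":4,"tz":0,"turn":0},{"tx":38,"ty":4,"tz":25,"turn":0},{"tx":38,"ty":4,"tz":50,"turn":0},{"tx":38,"ty":4,"tz":75,"turn":0},{"tx":38,"ty":4,"tz":100,"turn":0}]' 
python3 -m crank '[{"tx":0,"ty":0,"tz":12,"turn":0},{"tx":0,"ty":0,"tz":24,"turn":0},{"tx":0,"ty":0,"tz":34,"turn":0},{"tx":0,"ty":0,"tz":42,"turn":0},{"tx":0,"ty":0,"tz":42,"turn":0}]'
python3 -m crank '[{"tx":0,"ty":0,"tz":2,"turn":0},{"tx":0,"ty":0,"tz":2,"turn":0}]'
```

```text
time: 27.1
position: [0.5205, 0.0571, 0.1152]
tool_rot: [3.139, 0.091, -0.001]
ft_force: [-0.5, -0.3, -2.5]
grip_width: 0.69
grip_force: 20.0
time: 27.72
position: [0.5204, 0.0592, 0.0741]
tool_rot: [-3.14, -0.097, 0.001]
ft_force: [-0.2, -0.5, -2.9]
grip_width: 0.686
grip_force: 20.0
time: 27.98
position: [0.5213, 0.0593, 0.073]
tool_rot: [3.14, 0.097, 0.002]
ft_force: [0.6, 0.2, -2.8]
grip_width: 0.686
grip_force: 20.0
```

```bash
python3 -m crank '[{"tx":0,"ty":0,"tz":1,"turn":0},{"tx":0,"ty":0,"tz":2,"turn":0},{"tx":0,"ty":0,"tz":2,"turn":0}]' 
python3 -m crank '[{"tx":0,"ty":0,"tz":0,"turn":0},{"tx":0,"ty":0,"tz":0,"turn":0},{"tx":0,"ty":0,"tz":0,"turn":0},{"tx":0,"ty":0,"tz":0,"turn":0}]' 76 
python3 -m crank '[{"tx":0,"ty":0,"tz":-30,"turn":0},{"tx":0,"ty":0,"tz":-80,"turn":0},{"tx":-15,"ty":0,"tz":-130,"turn":0},{"tx":-20,"ty":0,"tz":-180,"turn":0},{"tx":-20,"ty":-10,"tz":-200,"turn":0}]'
python3 - <<'E'
from h import *
wj('w6.png',zr=.09)
m,im,d=look('top'); 
for n in ['top','scene']:
    if n!='top': look(n,'s6.png')
    print([(np.round(r['xyz'],4).tolist(),round(r['confidence'],2)) for r in ctrl.mark_of(n,'lid_tab')])
    print([(np.round(r['xyz'],3).tolist(),round(r['confidence'],2)) for r in ctrl.mark_of(n,'jar_1')])
E
```

```text
time: 28.35
position: [0.5215, 0.0594, 0.0728]
tool_rot: [3.139, 0.096, 0.002]
ft_force: [-4.6, -0.9, 13.6]
grip_width: 0.682
grip_force: 20.0
time: 28.85
position: [0.5207, 0.0592, 0.0704]
tool_rot: [-3.14, -0.096, 0.0]
ft_force: [0.5, -0.4, 0.7]
grip_width: 0.869
grip_force: 0.0
time: 29.48
position: [0.5012, 0.0676, 0.2737]
tool_rot: [3.139, 0.094, 0.007]
ft_force: [0.3, -0.2, -0.5]
grip_width: 0.874
grip_force: 0.0
at [0.5012 0.0676 0.2737] yaw 0.06 turn -0.0 F [ 0.3 -0.2 -0.5] grip 76.0 t 29.48
ctr 0.6488 0.2803 r 0.0212 z 0.0898 350 sat 21.0 box [48  0 17 47]
ctr 0.5849 0.2343 r 0.0302 z 0.0902 2639 sat 5.0 box [79 63 58 58]
ctr 0.5933 0.0645 r 0.03 z 0.0904 2513 sat 2.0 box [238  64  55  59]
ctr 0.5209 0.0592 r 0.03 z 0.0904 2097 sat 5.0 box [240 134  52  52]
ctr 0.5087 0.2241 r 0.0303 z 0.0902 2163 sat 5.0 box [ 95 136  54  52]
[([0.6707, 0.1506, 0.2395], 0.57), ([0.7787, -0.1607, 0.0016], 0.29)]
[([0.379, -0.111, 0.004], 0.8), ([0.299, -0.205, 0.004], 0.76), ([0.342, -0.328, -0.0], 0.66), ([0.415, -0.453, 0.004], 0.65), ([0.584, 0.231, 0.005], 0.57)]
[([0.6715, 0.1517, 0.24], 0.9)]
[([0.522, 0.057, 0.003], 0.87), ([0.3, -0.21, -0.002], 0.84), ([0.379, -0.116, -0.001], 0.84), ([0.34, -0.33, -0.004], 0.83), ([0.41, -0.45, 0.001], 0.79)]
```

View pics/w6.png

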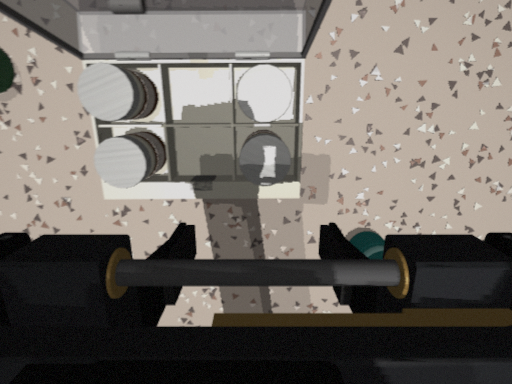

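View pics/s6.png

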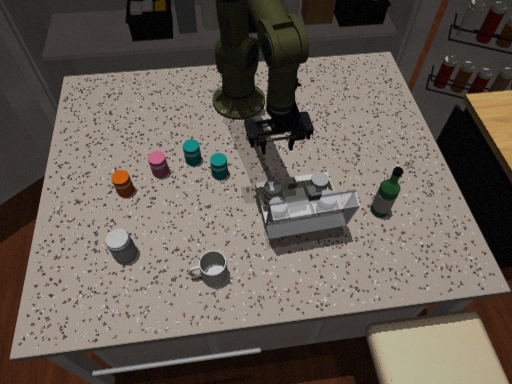

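All four caddy jars are seated at cap height 0.0904, seen at (107,92), (265,92), (122,162) and (263,158). Only look-alikes, the can, mug and bottle remain on the worktop. Next I close the lid by its tab.

```bash
python3 -m crank '[{"tx":20,"ty":-10,"tz":-45,"turn":0},{"tx":65,"ty":-30,"tz":-50,"turn":0},{"tx":115,"ty":-55,"tz":-50,"turn":0},{"tx":165,"ty":-75,"tz":-50,"turn":0},{"tx":171,"ty":-76,"tz":-50,"turn":0}]' 
python3 -m crank '[{"tx":0,"ty":0,"tz":0,"turn":0},{"tx":0,"ty":0,"tz":0,"turn":0}]' 
python3 - <<'E'
from h import *
plan((.669,.152,.242))
E
```

```text
time: 30.45
position: [0.6675, 0.156, 0.315]
tool_rot: [-3.137, -0.1, 0.012]
ft_force: [-1.3, 0.3, -0.9]
grip_width: 0.873
grip_force: 0.0
time: 30.7
position: [0.6655, 0.1537, 0.3211]
tool_rot: [3.139, 0.096, 0.001]
ft_force: [-1.3, -0.6, 1.2]
grip_width: 0.874
grip_force: 0.0
at [0.6655 0.1537 0.3211] yaw 0.061 turn 0.01 F [-1.3 -0.6  1.2] grip 76.0 t 30.7
[0.669 0.152 0.242] [ 3.4  1.8 79.1]
```

```bash
python3 -m crank '[{"tx":3,"ty":1,"tz":40,"turn":0},{"tx":3,"ty":1,"tz":77,"turn":0},{"tx":3,"ty":1,"tz":77,"turn":0}]' 
python3 -m crank '[{"tx":0,"ty":0,"tz":0,"turn":0},{"tx":0,"ty":0,"tz":0,"turn":0},{"tx":0,"ty":0,"tz":0,"turn":0},{"tx":0,"ty":0,"tz":0,"turn":0},{"tx":0,"ty":0,"tz":0,"turn":0}]' 20 15
python3 -m crank '[{"tx":0,"ty":0,"tz":0,"turn":0},{"tx":0,"ty":0,"tz":0,"turn":0}]' 
python3 - <<'E'
from h import *
plan()
h=np.array([.6290,.1495,.045]); s=ctrl.get_state(); v=s['position']-h
r=-(v[0]*np.cos(.06)+v[1]*np.sin(.06)); rr=np.hypot(r,v[2]); a0=np.arctan2(v[2],r); print(rr,a0)
last=(0,0)
for i,a in enumerate(np.arange(a0,.14,-.1)):
    q=(1000*(-rr*np.cos(a)+r),-1000*(rr*np.sin(a)-v[2]))
    if i%5==0: base=q
    print(i,round(a,2),'abs',np.round(q),'rel',np.round(np.subtract(q,last if i%5 else last)) , end='\n')
    if i%5==0: last=q
E
```

```text
time: 31.08
position: [0.6673, 0.1513, 0.2416]
tool_rot: [3.137, 0.095, -0.006]
ft_force: [0.1, -0.6, 0.2]
grip_width: 0.873
grip_force: 0.0
time: 31.7
position: [0.6694, 0.1529, 0.2436]
tool_rot: [3.139, 0.096, 0.0]
ft_force: [-1.2, -8.2, 2.5]
grip_width: 0.387
grip_force: 4.3
time: 31.95
position: [0.6694, 0.1528, 0.2437]
tool_rot: [3.139, 0.096, 0.0]
ft_force: [-0.1, -2.4, 2.0]
grip_width: 0.391
grip_force: 15.0
at [0.6694 0.1528 0.2437] yaw 0.061 turn 0.01 F [-0.1 -2.4  2. ] grip 34.0 t 31.95
0.20274492258325474 1.772119789380255
0 1.77 abs [-0. -0.] rel [-0. -0.]
1 1.67 abs [-20.  -3.] rel [-20.  -3.]
2 1.57 abs [-40.  -4.] rel [-40.  -4.]
3 1.47 abs [-61.  -3.] rel [-61.  -3.]
4 1.37 abs [-81.  -0.] rel [-81.  -0.]
5 1.27 abs [-100.    5.] rel [-100.    5.]
6 1.17 abs [-119.   12.] rel [-19.   7.]
7 1.07 abs [-138.   21.] rel [-37.  16.]
8 0.97 abs [-155.   31.] rel [-55.  26.]
9 0.87 abs [-171.   43.] rel [-71.  39.]
10 0.77 abs [-186.   57.] rel [-86.  52.]
11 0.67 abs [-199.   72.] rel [-13.  15.]
12 0.57 abs [-211.   89.] rel [-25.  32.]
13 0.47 abs [-221.  106.] rel [-35.  49.]
14 0.37 abs [-229.  125.] rel [-44.  68.]
15 0.27 abs [-236.  144.] rel [-50.  87.]
16 0.17 abs [-240.  164.] rel [-4. 20.]
```

```bash
python3 -m crank '[{"tx":-10,"ty":0,"tz":-2,"turn":0},{"tx":-30,"ty":0,"tz":-4,"turn":0},{"tx":-50,"ty":0,"tz":-4,"turn":0},{"tx":-75,"ty":0,"tz":-1,"turn":0},{"tx":-100,"ty":0,"tz":5,"turn":0}]' 
python3 -m crank '[{"tx":-19,"ty":0,"tz":7,"turn":0},{"tx":-37,"ty":0,"tz":16,"turn":0},{"tx":-55,"ty":0,"tz":26,"turn":0},{"tx":-71,"ty":0,"tz":39,"turn":0},{"tx":-86,"ty":0,"tz":52,"turn":0}]'
```

```text
time: 32.58
position: [0.5696, 0.1464, 0.2395]
tool_rot: [3.139, 0.094, 0.005]
ft_force: [1.9, -3.5, 3.1]
grip_width: 0.39
grip_force: 15.0
time: 33.2
position: [0.4834, 0.1407, 0.1862]
tool_rot: [3.138, 0.095, 0.003]
ft_force: [4.6, -2.7, -2.2]
grip_width: 0.39
grip_force: 15.0
```

```bash
python3 -m crank '[{"tx":-13,"ty":0,"tz":15,"turn":0},{"tx":-25,"ty":0,"tz":32,"turn":0},{"tx":-35,"ty":0,"tz":49,"turn":0},{"tx":-44,"ty":0,"tz":68,"turn":0},{"tx":-47,"ty":0,"tz":76,"turn":0}]'
```

```text
time: 33.83
position: [0.4365, 0.1377, 0.1098]
tool_rot: [3.137, 0.095, 0.002]
ft_force: [2.7, -5.1, 1.0]
grip_width: 0.386
grip_force: 15.0
```

```bash
python3 -m crank '[{"tx":0,"ty":0,"tz":0,"turn":0},{"tx":0,"ty":0,"tz":0,"turn":0},{"tx":0,"ty":0,"tz":0,"turn":0},{"tx":0,"ty":0,"tz":0,"turn":0}]' 70
python3 -m crank '[{"tx":0,"ty":0,"tz":-30,"turn":0},{"tx":-4,"ty":0,"tz":-70,"turn":0},{"tx":-4,"ty":0,"tz":-70,"turn":0},{"tx":-4,"ty":0,"tz":-70,"turn":0}]'
python3 -m crank '[{"tx":0,"ty":0,"tz":0,"turn":0},{"tx":0,"ty":0,"tz":0,"turn":0},{"tx":0,"ty":0,"tz":0,"turn":0},{"tx":0,"ty":0,"tz":0,"turn":0},{"tx":0,"ty":0,"tz":0,"turn":0}]' 0
python3 -m crank '[{"tx":0,"ty":0,"tz":0,"turn":0},{"tx":0,"ty":0,"tz":0,"turn":0},{"tx":0,"ty":0,"tz":0,"turn":0},{"tx":0,"ty":0,"tz":0,"turn":0},{"tx":0,"ty":0,"tz":0,"turn":0}]' 0
python3 - <<'E'
from h import *
m,im,d=look('wrist')
print([(np.round(r['xyz'],4).tolist(),round(r['confidence'],2)) for r in ctrl.mark_of('wrist','lid_tab')])
plan((.432,.1375,.125),(.432,.1375,.085))
E
```

```text
time: 34.33
position: [0.4366, 0.1395, 0.1107]
tool_rot: [-3.14, -0.097, -0.0]
ft_force: [-0.9, 0.2, 0.4]
grip_width: 0.75
grip_force: 0.0
time: 34.83
position: [0.4324, 0.1388, 0.1801]
tool_rot: [3.14, 0.096, -0.001]
ft_force: [0.2, 0.5, -0.5]
grip_width: 0.802
grip_force: 0.0
time: 35.45
position: [0.4327, 0.139, 0.1805]
tool_rot: [3.14, 0.097, -0.0]
ft_force: [-0.2, -0.1, -0.2]
grip_width: 0.318
grip_force: 0.0
time: 36.08
position: [0.4327, 0.139, 0.1805]
tool_rot: [3.14, 0.097, -0.0]
ft_force: [-0.0, 0.2, -0.4]
grip_width: 0.006
grip_force: 0.0
[([0.4401, 0.1355, 0.1091], 0.78)]
at [0.4327 0.139  0.1805] yaw 0.061 turn 0.02 F [-0.1  0.7  0.7] grip 0.4 t 36.17
[0.432  0.1375 0.125 ] [-0.8  1.4 55.5]
[0.432  0.1375 0.085 ] [-0.8  1.4 95.5]
```

```bash
python3 -m crank '[{"tx":-1,"ty":1,"tz":35,"turn":0},{"tx":-1,"ty":1,"tz":50,"turn":0},{"tx":-1,"ty":1,"tz":60,"turn":0},{"tx":-1,"ty":1,"tz":70,"turn":0},{"tx":-1,"ty":1,"tz":78,"turn":0}]'
python3 -m crank '[{"tx":0,"ty":0,"tz":5,"turn":0},{"tx":0,"ty":0,"tz":10,"turn":0},{"tx":0,"ty":0,"tz":15,"turn":0},{"tx":0,"ty":0,"tz":20,"turn":0},{"tx":0,"ty":0,"tz":24,"turn":0}]'
```

```text
time: 36.8
position: [0.4321, 0.138, 0.1023]
tool_rot: [-3.14, -0.097, -0.001]
ft_force: [0.3, 0.6, 1.3]
grip_width: 0.003
grip_force: 0.3
time: 37.42
position: [0.4321, 0.138, 0.0783]
tool_rot: [-3.14, -0.096, -0.001]
ft_force: [0.1, -0.1, 0.6]
grip_width: 0.006
grip_force: 0.0
```

```bash
python3 -m crank '[{"tx":0,"ty":0,"tz":2,"turn":0},{"tx":0,"ty":0,"tz":3,"turn":0},{"tx":0,"ty":0,"tz":3,"turn":0}]'
python3 - <<'E'
from h import *
look('wrist'); print([(np.round(r['xyz'],4).tolist(),round(r['confidence'],2)) for r in ctrl.mark_of('wrist','lid_tab')])
E
```

```text
time: 37.8
position: [0.4322, 0.138, 0.0779]
tool_rot: [3.138, 0.096, -0.001]
ft_force: [-8.3, -3.4, 26.2]
grip_width: 0.001
grip_force: 13.4
[]
```

Firm stop at tip height 59 mm, which equals the shut tab's top. I'll retreat and verify.

```bash
python3 -m crank '[{"tx":0,"ty":0,"tz":-30,"turn":0},{"tx":0,"ty":0,"tz":-90,"turn":0},{"tx":0,"ty":0,"tz":-150,"turn":0},{"tx":0,"ty":50,"tz":-170,"turn":0},{"tx":0,"ty":100,"tz":-170,"turn":0}]'
python3 -m crank '[{"tx":5,"ty":50,"tz":0,"turn":0},{"tx":10,"ty":100,"tz":0,"turn":0},{"tx":10,"ty":100,"tz":0,"turn":0},{"tx":10,"ty":100,"tz":0,"turn":0}]'
python3 - <<'E'
from h import *
for n in ['top','scene']:
    m,im,d=look(n,n+'9.png'); P=cloud(m,d)
    print(n,[(np.round(r['xyz'],4).tolist(),round(r['confidence'],2)) for r in ctrl.mark_of(n,'lid_tab')])
    X,Y,Z=np.moveaxis(P,-1,0); f=(X>.53)&(X<.58)&(Y>.08)&(Y<.2); print('lid top z',np.percentile(Z[f],[5,50,95]).round(4))
    im=cv2.imread(f'pics/{n}9.png'); u,v=pix(m,(.54,.145,.05)); cv2.imwrite(f'pics/{n}9c.png',cv2.resize(im[max(v-60,0):v+60,max(u-75,0):u+75],None,fx=4,fy=4,interpolation=2))
plan()
E
cd pics; python3 -c "
import cv2,numpy as np
a=cv2.imread('top9c.png');b=cv2.imread('scene9c.png');a,b=[cv2.resize(i,(400,320)) for i in(a,b)];cv2.imwrite('fin.png',np.hstack([a,b]))"
```

```text
time: 38.52
position: [0.4396, 0.037, 0.248]
tool_rot: [3.137, 0.098, 0.009]
ft_force: [0.7, -0.3, -0.2]
grip_width: 0.007
grip_force: 0.0
time: 39.02
position: [0.4541, -0.0604, 0.2453]
tool_rot: [-3.139, -0.097, 0.0]
ft_force: [1.3, 1.3, -0.7]
grip_width: 0.0
grip_force: 0.0
top [([0.4309, 0.1372, 0.0521], 0.6)]
lid top z [0.0916 0.0972 0.1026]
scene [([0.4303, 0.1379, 0.0544], 0.83)]
lid top z [0.0916 0.0956 0.0996]
at [ 0.4541 -0.0598  0.2456] yaw 0.064 turn 0.04 F [ 0.7 -0.1  0.3] grip 0.4 t 39.23
```

View pics/fin.png

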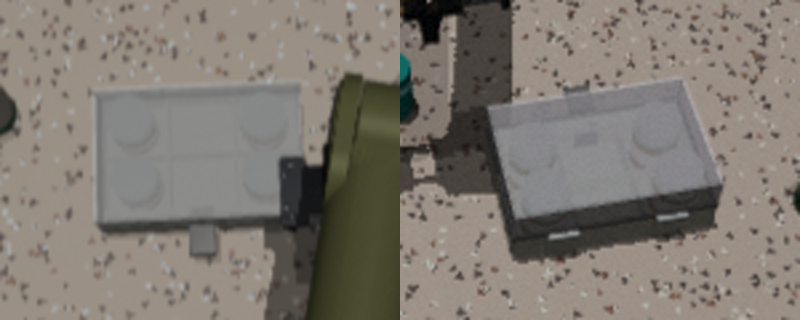

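The lid is shut (tab at z 0.053, top at 0.097). Four jars stand upright inside, at (132,125), (263,125), (132,183) and (262,180) in the left half, and the robot is clear.

```bash
python3 -c "
from bench import ctrl
print(ctrl.close_job())"
```

```text
the job is handed in; nothing more can be done
None
```

The three loose jars stand in cells 3, 4 and 6, the stored jar is still in cell 1, the lid is pressed shut past its catch, and I handed the job in; no verdict came back.

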